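# Pack the optics kit into its tray, leave the empty mounts

### The arm

A 7-joint arm with a two-finger parallel gripper is mounted at the origin on the work surface. World frame = base frame: x ahead of the robot, y to its left, z up, the work surface at z = 0. Lengths are in m, angles in degrees, forces in N, time in s.
With the tool pointing down it reaches from about 0.35 to 0.9 m from the base axis. Payload 19.9 kg.
Tool frame: the origin (TCP) lies on the mounting face of the last link; the fingertips stand 199 mm ahead of it and the grasp point (between the pads) lies 180 mm ahead of it; z points along the fingers, y is the direction in which the jaws open and shut (so a half turn about z gives the same grasp; the last joint's range is limited). The gripper opens to 94 mm and grips with 3 to 60 N. Pads are 16 mm wide; open, the fingers measure 119 mm over their backs; the gripper's body (75 mm by 177 mm) begins 78 mm behind the grasp point.
Start: joints at [-68.153, 23.915, -0.59, 92.452, 0.269, 63.638, -3.037], TCP at [0.256, 0.57, 0.405] pointing down, gripper open.
Joint ranges: [-161.28, 161.28], [-22.2, 115.67], [-73.04, 71.86], [3.21, 147.25], [-68.34, 248.33], [10.77, 114.83], [-161.83, 161.83]. Speed limits (degrees/s): [108.29, 108.29, 136.94, 136.94, 172.46, 172.46, 172.46].

### API

Orientations are given as a 3x3 rotation matrix whose columns are the frame's x, y, z axes.
In Python, from workcell import monitor, optics, robot gives the robot as it stands.
- The arm moves only by the shell command python3 -m jog 'ROWS' [FORCE]. ROWS is JSON, one flat list of numbers, 5 for each row, row after row: the shift along the tool's x, y, z as a fraction of full scale, then the turn about the tool's z as a fraction of full scale, then the closure in counts, from 0 (fully open) to 255 (shut). A call has 1 to 8 rows; each row is the pose to reach, as a shift and turn from the pose commanded when the call began, along the tool's axes at that moment; what a row does not reach only later rows make up. Full scale, the value 1, is 120 mm for a shift and 2 rad for a turn. A row lasts 1/8 s, in which the tool goes at most 62.5 mm and 10.7 degrees, less where a joint would pass 70% of its speed; a pose out of reach is approached as far as the arm can. A call with a number of a shift or a turn outside -1 to 1 is refused whole. A call with a gripper value outside its range is refused whole. The fingers move at their own pace and stop on an object; FORCE is the grip in N (left out, the last holds). Time passes only in rows, so rows that repeat a pose let the fingers close. It gives the time, the measured TCP pose, the force and the opening at its end, in the units of the state.
- monitor.observe(): the state, without advancing time (a new reading comes with each control period).
- optics.grab_frame(name): name is "scene" or "top" or "wrist"; returns a dict with "image" (480x640x3 uint8, blue, green, red), "K" (3x3 intrinsics, pixels), "k1" (the pictures are not rectified: a ray, as slopes to the right and down, at radius r is drawn at 1 + k1 r^2 times it, then the intrinsics apply), "origin" and "orientation" of the camera in the world; the wrist camera has in their place "tool_from_camera" (4x4, takes a point from camera to tool coordinates, whose origin is the TCP and whose axes are the flange's). Camera axes: x right, y down, z forward; pixel columns grow to the right and rows downward; lengths in m; the calibration is good to about 2 mm. A picture is of the moment at which its call begins: read the wrist's pose just before it. There is no depth.
- robot.close_job(): hands the job in, once; it reports no verdict.
The state is a dict: "time_s": time; "joint_pos": joint angles; "joint_velocities": joint speeds; "joint_torque": joint torques, N m; "tcp_pos": TCP position; "eef_rot": TCP orientation; "ft_force": force on the tool from outside, world axes, zero at the start; "ft_torque": the same for the moment, N m; "opening": finger opening in m.
Only numpy, scipy, OpenCV 4.12 (cv2) and the standard library are available. Lean on these libraries where they do the work, as an engineer would, in place of code of your own. Each camera call takes 0.05 s, during which the arm holds its last target. There are 200 camera calls.

### The job

Pack the optics kit into the white tray: set the tube with the lens, the square mount with the mirror, the steel post and the slotted clamp block each down gently, upright and flat on the bottom of the recess that matches its shape (the lens tube in the large round one, the post in the small round one, the square mount in the square one, the block in the oblong one). The empty tube without a lens and the empty square mount without a mirror do not belong to the kit: leave them standing where they are.

Things in the scene. Friction and masses are not known exactly. Their poses are not given: they have to be found in the camera images.
- lens_cell: short black tube, 40 mm outside diameter, 26 mm tall, standing on end, closed by an amber-coated glass lens whose domed face is 2.5 mm below the rim; about 60 g. Loose on the optical table. Origin: centre of the underside; z up.
- empty_cell: look-alike of the lens cell: the same black tube, 40 mm diameter, 26 mm tall, 4 mm wall, but with no lens, so the table shows through. It stays where it is. Loose on the optical table. Origin: centre of the underside; z up.
- mirror_mount: black square mount lying flat, 44 x 44 mm, 26 mm tall, with three small brass screw heads in its top corners, and a bright round mirror of 30 mm diameter filling its middle, 2 mm below the top face; about 110 g. x and y along its sides. Loose on the optical table. Origin: centre of the underside; z up.
- empty_mount: look-alike of the mirror mount: the same black square mount, 44 x 44 x 26 mm, with three brass screw heads, but with an open 30 mm hole and no mirror, so the table shows through. It stays where it is. x and y along its sides. Loose on the optical table. Origin: centre of the underside; z up.
- post: plain dark steel pedestal post standing upright, 25 mm diameter, 50 mm tall, with a brass stud 6 mm across and 7 mm high on its top; about 170 g. Loose on the optical table. Origin: centre of the underside; z up.
- block: aluminium clamp block lying flat, 56 mm long (its x) by 24 mm wide (its y), 24 mm tall, with a slot 34 x 8 mm down through it; about 60 g. Loose on the optical table. Origin: centre of the underside; z up.
- nest_lens: nest for the lens cell: grey insert 88 x 88 x 14 mm, one of four fixed 2 x 2 (92 mm apart, any order) in a fixed white tray 194 mm square, rim 14 mm high. Origin: centre of its underside, 4 mm above the table; z up, x, y along its sides. Top face 18 mm above the table, in it a round recess of 56 mm diameter, 8 mm deep, its floor 6 mm above the origin.
- nest_mirror: nest for the mirror mount: grey insert 88 x 88 x 14 mm, one of four fixed 2 x 2 (92 mm apart, any order) in a fixed white tray 194 mm square, rim 14 mm high. Origin: centre of its underside, 4 mm above the table; z up, x, y along its sides. Top face 18 mm above the table, in it a square recess of 60 x 60 mm, 8 mm deep, its floor 6 mm above the origin.
- nest_post: nest for the post: grey insert 88 x 88 x 14 mm, one of four fixed 2 x 2 (92 mm apart, any order) in a fixed white tray 194 mm square, rim 14 mm high. Origin: centre of its underside, 4 mm above the table; z up, x, y along its sides. Top face 18 mm above the table, in it a round recess of 41 mm diameter, the smaller of the two round ones, 8 mm deep, its floor 6 mm above the origin.
- nest_block: nest for the clamp block: grey insert 88 x 88 x 14 mm, one of four fixed 2 x 2 (92 mm apart, any order) in a fixed white tray 194 mm square, rim 14 mm high. Origin: centre of its underside, 4 mm above the table; z up, x, y along its sides. Top face 18 mm above the table, in it an oblong recess, 72 mm along its x and 40 mm along its y, 8 mm deep, its floor 6 mm above the origin.

How it is judged:
By the outcome, as a careful person would: the job done as asked, in the order asked, and still so for the second after the job is handed in, with the robot touching nothing.
It also fails if it takes over 99 s, if anything falls off the work surface, if the arm or the gripper's body presses on something with over 40 N, if the wrist force passes 120 N, or if a joint passes its speed limit or range.

## Working session

There is one attempt and no reset: what is moved stays moved. The work goes in short steps, Python scripts to look and compute and a shell command to move; the robot and the scene stay as the last step left them, time stands still between calls to the robot, and variables do not carry over. Pictures are saved under pics/ and viewed, about 12 in all and at most 16, crops included, and the job is handed in when it is done.

```bash
ls; mkdir -p pics; cat > h.py <<'E'
import numpy as np, cv2
from workcell import monitor, optics, robot
def grab(n,save=None):
    s=monitor.observe(); f=optics.grab_frame(n)
    if n=="wrist":
        T=np.eye(4);T[:3,:3]=np.array(s["eef_rot"]);T[:3,3]=s["tcp_pos"]
        C=T@np.array(f["tool_from_camera"]); f["origin"]=C[:3,3]; f["orientation"]=C[:3,:3]
    f={k:(np.array(v) if k in("K","origin","orientation","image") else v) for k,v in f.items()}
    if save: cv2.imwrite("pics/"+save,f["image"])
    return f
def ray(f,uv):
    uv=np.atleast_2d(np.asarray(uv,float)); K=f["K"]
    u=cv2.undistortPoints(uv.reshape(-1,1,2),K,np.array([f["k1"],0,0,0,0.])).reshape(-1,2)
    d=np.c_[u,np.ones(len(u))]@f["orientation"].T
    return d
def onplane(f,uv,z):
    d=ray(f,uv); o=f["origin"]; return o+d*((z-o[2])/d[:,2])[:,None]
def proj(f,P):
    p=(np.atleast_2d(P)-f["origin"])@f["orientation"]; s=p[:,:2]/p[:,2:]; s=s*(1+f["k1"]*(s**2).sum(1))[:,None]
    return s@f["K"][:2,:2].T+f["K"][:2,2]
E
python3 - <<'E'
from h import *
s=monitor.observe(); print(s["time_s"],s["tcp_pos"],s["eef_rot"],s["opening"])
for n in("scene","top","wrist"):
    f=grab(n,n+"0.png"); print(n,f["K"].round(1).tolist(),f["k1"],f["origin"].round(3),f["orientation"].round(3).tolist())
E
```

```text
pics
0.0 [0.25638569 0.56984061 0.40402239] [[-9.11937483e-01  4.10328932e-01 -4.42316053e-04]
 [ 4.10329164e-01  9.11936757e-01 -1.15252628e-03]
 [-6.95506089e-05 -1.23252709e-03 -9.99999238e-01]] 0.09420947458384016
scene [[523.5, 0.0, 319.6], [0.0, 523.5, 239.1], [0.0, 0.0, 1.0]] -0.08794407828505797 [ 1.184 -0.24   0.507] [[0.312, 0.551, -0.774], [0.95, -0.161, 0.269], [0.023, -0.819, -0.574]]
top [[447.2, 0.0, 317.5], [0.0, 447.2, 235.0], [0.0, 0.0, 1.0]] -0.001806085526316437 [ 0.413 -0.     0.969] [[-0.001, -0.992, 0.128], [-1.0, 0.002, 0.011], [-0.011, -0.128, -0.992]]
wrist [[361.2, 0.0, 319.9], [0.0, 361.2, 235.5], [0.0, 0.0, 1.0]] -0.01484907220026654 [0.185 0.602 0.383] [[0.41, 0.879, 0.244], [0.912, -0.395, -0.112], [-0.002, 0.268, -0.963]]
```

View pics/top0.png

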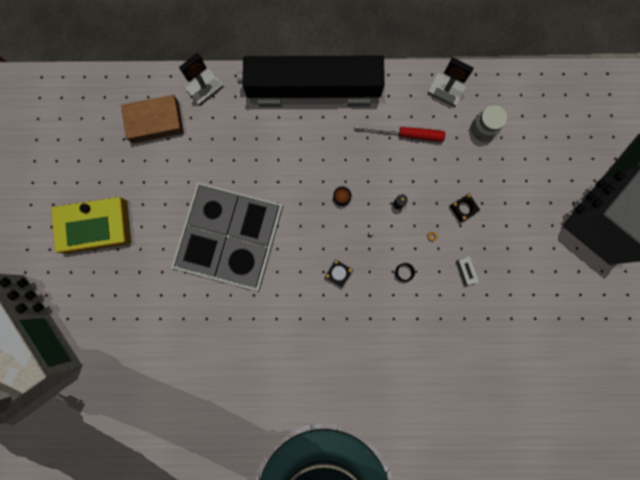

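View pics/scene0.png

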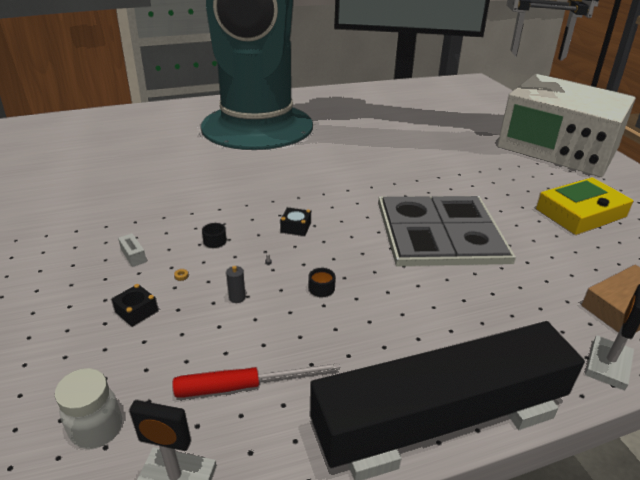

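The top view shows the lens cell (342,196), post (400,202), empty cell (404,272), block (467,270) and mirror mount (339,273). The mount at (464,208) is probably the empty one. In the tray, the small round recess is at (213,210), the oblong at (254,220), the square at (200,250) and the large round at (241,262). The scene view agrees.

```bash
python3 - <<'E'
from h import *
f=grab("top")
for n,p,z in [("lens",(342,196),.024),("post",(400,200),.05),("empty_mount?",(464,208),.026),("mirror",(339,273),.026),("ecell",(404,272),.026),("block",(467,270),.024),("nP",(213,210),.014),("nB",(254,220),.014),("nM",(200,250),.014),("nL",(241,262),.014)]:
    print(n,onplane(f,p,z)[0].round(3))
E
python3 -m jog '[0,-1,0,-0.2112,0, 0,-1,0,-0.2112,0, 0,-1,0,-0.2112,0]'
```

```text
lens [ 0.619 -0.043  0.024]
post [ 0.605 -0.162  0.05 ]
empty_mount? [ 0.592 -0.303  0.026]
mirror [ 0.454 -0.035  0.026]
ecell [ 0.456 -0.171  0.026]
block [ 0.46  -0.304  0.024]
nP [0.592 0.238 0.014]
nB [0.569 0.148 0.014]
nM [0.504 0.263 0.014]
nL [0.478 0.174 0.014]
time_s: 0.57
tcp_pos: [0.2061, 0.4577, 0.4047]
eef_rot: [[-1.0, -0.004, -0.0], [-0.004, 1.0, -0.001], [0.0, -0.001, -1.0]]
ft_force: [0.4, 1.4, 0.8]
opening: 0.094
```

```bash
python3 -m jog '[-0.82,-0.72,0,0,0, -0.82,-0.72,0,0,0, -0.82,-0.72,0,0,0]' >/dev/null; python3 -m jog '[-0.82,-0.72,0,0,0, -0.82,-0.72,0,0,0, -0.82,-0.72,0,0,0]'>/dev/null; python3 -m jog '[-0.82,-0.72,0,0,0, -0.82,-0.72,0,0,0, -0.82,-0.72,0,0,0,-0.82,-0.72,0,0,0]'
python3 -c "
from h import *
grab('wrist','w1.png')"
for i in 1 2; do :; done
python3 -m jog '[0,-1,0,0,0, 0,-1,0,0,0, 0,-1,0,0,0]'>/dev/null; python3 -m jog '[0,-1,0,0,0, 0,-1,0,0,0, 0,-1,0,0,0]'>/dev/null;  python3 -m jog '[0,-1,0,0,0, 0,-1,0,0,0, 0,-1,0,0,0, 0,-1,0,0,0]'
python3 -c "
from h import *
grab('wrist','w2.png')"
```

```text
time_s: 1.82
tcp_pos: [0.5019, 0.2021, 0.4043]
eef_rot: [[-1.0, -0.0, -0.001], [-0.0, 1.0, 0.0], [0.001, 0.0, -1.0]]
ft_force: [0.1, 0.8, 0.3]
opening: 0.0939
time_s: 3.12
tcp_pos: [0.5027, -0.1565, 0.4045]
eef_rot: [[-1.0, -0.002, -0.0], [-0.002, 1.0, 0.001], [0.0, 0.001, -1.0]]
ft_force: [-0.3, 0.9, -1.0]
opening: 0.0942
```

View pics/w1.png

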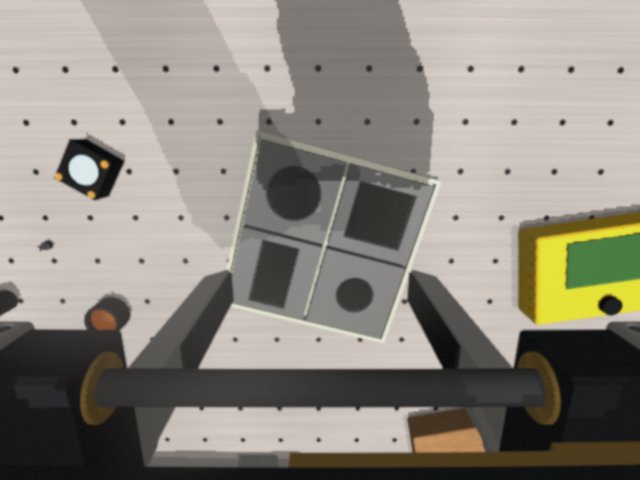

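View pics/w2.png

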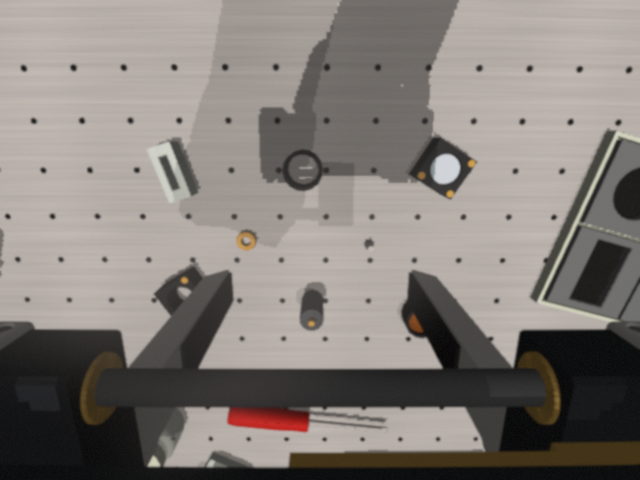

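The wrist views (w1, w2) confirm the kit. The mirror mount at (446,168) in w2 is bright, the mount at (183,290) has a hole, the empty cell is at (302,170), and the amber lens sits beside the right finger. In w1 the recesses are large round (294,193), square (381,215), oblong (273,273) and small round (354,295). Next I measure them.

```bash
cat > m.py <<'E'
from h import *
# tray from w1 (pose recorded then) 
def frame(png,pos,R):
    f=grab("wrist"); T=np.array(f["tool_from_camera"]); f["image"]=cv2.imread("pics/"+png)
    R=np.array(R); f["origin"]=R@T[:3,3]+pos; f["orientation"]=R@T[:3,:3]; return f
E
python3 - <<'E'
from m import *
f1=frame("w1.png",[.5019,.2021,.4043],[[-1,0,-.001],[0,1,0],[.001,0,-1]])
f0=grab("top")
def rec(f,seeds,z,thr):
    g=cv2.cvtColor(cv2.resize(f["image"],None,fx=4,fy=4,interpolation=cv2.INTER_CUBIC),cv2.COLOR_BGR2GRAY)
    out=[]
    for s in seeds:
        p=(int(s[0]*4),int(s[1]*4)); base=int(g[p[1],p[0]])
        m=(g<thr).astype(np.uint8); n,l,st,c=cv2.connectedComponentsWithStats(m)
        k=l[p[1],p[0]]; cs,_=cv2.findContours((l==k).astype(np.uint8),cv2.RETR_EXTERNAL,cv2.CHAIN_APPROX_NONE)
        P=onplane(f,(cs[0].reshape(-1,2)-1.5)/4,z)[:,:2]*1000
        r=cv2.minAreaRect(P.astype(np.float32)); out.append(r[0]); print(base,np.round(r[0],1),np.round(r[1],1),round(r[2],1))
    return np.array(out)
G={}
for nm,f,seeds,thr in [("w1",f1,[(294,193),(381,215),(273,273),(354,295)],62),("top",f0,[(241,262),(200,250),(254,220),(213,210)],62)]:
    print(nm); o=rec(f,seeds,.018,thr)
    print("dist",[round(np.linalg.norm(o[i]-o[j]),1) for i,j in((0,1),(1,3),(3,2),(2,0))], "angle L->M",np.degrees(np.arctan2(*(o[1]-o[0])[::-1])),"L->B",np.degrees(np.arctan2(*(o[2]-o[0])[::-1])), "mean",o.mean(0))
g=cv2.cvtColor(f1["image"],cv2.COLOR_BGR2GRAY); print(g[193,290:335:3], g[160:200:3,262])
E
```

```text
w1
45 [479.6 174.9] [55.1 52.7] 11.5
49 [503.6 262.9] [57.6 58.1] 75.0
57 [567.8 151.6] [36.6 66.8] 74.8
55 [591.9 239.6] [36.9 35.9] 90.0
dist [np.float64(91.2), np.float64(91.4), np.float64(91.2), np.float64(91.2)] angle L->M 74.76815849801548 L->B -14.80566569366747 mean [535.7565918  207.26049042]
top
19 [479.4 173.4] [54.3 54.4] 63.7
19 [503.2 262.1] [59.7 59.2] 74.8
18 [568.1 149.7] [39.4 71.3] 75.0
18 [591.8 238.3] [39.8 39. ] 63.4
dist [np.float64(91.8), np.float64(91.7), np.float64(91.7), np.float64(91.8)] angle L->M 74.9354815965771 L->B -14.950313125187192 mean [535.59922028 205.89165115]
[ 47  44  47  46  47  45  45  46  47  49  78 118 120 120 119] [ 73  73  74  73  74  74  74  74  94 101 116 123 123 121]
```

```bash
python3 - <<'E'
from m import *
f1=frame("w1.png",[.5019,.2021,.4043],[[-1,0,-.001],[0,1,0],[.001,0,-1]])
f2=frame("w2.png",[.5027,-.1565,.4045],[[-1,-.002,0],[-.002,1,.001],[0,.001,-1]])
f0=grab("top")
def blob(nm,f,mask_fn,xy,z,rad=.03,up=4):
    c=proj(f,[[*xy,z]])[0]; r=int(abs(proj(f,[[xy[0],xy[1]+rad,z]])[0][0]-c[0]))+1
    x0,y0=max(int(c[0])-r,0),max(int(c[1])-r,0); im=f["image"][y0:y0+2*r,x0:x0+2*r]
    im=cv2.resize(im,None,fx=up,fy=up,interpolation=cv2.INTER_CUBIC).astype(int)
    m=mask_fn(im[...,0],im[...,1],im[...,2]).astype(np.uint8)
    cs,_=cv2.findContours(m,cv2.RETR_EXTERNAL,cv2.CHAIN_APPROX_NONE)
    for k in sorted(cs,key=cv2.contourArea)[::-1][:4]:
        if cv2.contourArea(k)<8: continue
        P=onplane(f,(k.reshape(-1,2)-1.5)/up+[x0,y0],z)[:,:2]*1000
        q=cv2.minAreaRect(P.astype(np.float32)); print(nm,"center",np.round(q[0],1),"size",np.round(q[1],1),"ang",round(q[2],1))
amber=lambda b,g,r:(r-b>35)
brass=lambda b,g,r:(r-b>60)
dark=lambda b,g,r:(b+g+r<150)
for nm,f in(("top",f0),("w1",f1),("w2",f2)):
    blob(nm+" lens",f,amber,(.619,-.043),.0235)
for nm,f in(("top",f0),("w2",f2)): blob(nm+" stud",f,amber,(.605,-.162),.057,.025)
for nm,f in(("top",f0),("w1",f1),("w2",f2)):
    blob(nm+" mirror",f,lambda b,g,r:(b>160)&(g>160),(.454,-.035),.024,.02)
    blob(nm+" screws",f,brass,(.454,-.035),.027,.035)
for nm,f in(("top",f0),("w2",f2)):
    blob(nm+" block",f,lambda b,g,r:(b+g+r>(540 if nm=="w2" else 480)),(.46,-.304),.024,.035)
    blob(nm+" emount",f,brass,(.592,-.303),.027,.035)
    blob(nm+" ecell",f,dark,(.456,-.171),.026,.03)
    c=proj(f,[[.46,-.304,.024]])[0].astype(int); print(f["image"][c[1]-12:c[1]+13:4,c[0]-16:c[0]+17:4].sum(2))
E
```

```text
top lens center [621.5 -42.1] size [30.7 30.8] ang 89.7
w1 lens center [620.7 -40. ] size [25.4 28.3] ang 0.3
w2 lens center [627.5 -50.9] size [25.8 12. ] ang 30.0
top stud center [ 606.3 -165.4] size [7.8 8.5] ang 88.6
w2 stud center [ 607.1 -165.2] size [7.9 7.7] ang 41.9
top mirror center [455.2 -33.4] size [26.9 26.8] ang 89.9
top screws center [448.8  -9.9] size [6.3 6.8] ang 89.9
top screws center [478.2 -27.9] size [6.3 6.8] ang 89.9
top screws center [460.5 -57.7] size [5.2 5.2] ang 44.7
w1 mirror center [455.9 -32.6] size [28.9 28.8] ang 39.9
w1 mirror center [438.7 -52.5] size [ 4.7 14.5] ang 59.4
w1 mirror center [470.2 -55.7] size [7.6 4.3] ang 89.8
w1 screws center [450.   -9.2] size [8.7 8.2] ang 89.8
w1 screws center [479.7 -27.2] size [8.4 7.5] ang 89.9
w1 screws center [461.6 -56.9] size [8.2 7.6] ang 89.8
w2 mirror center [456.1 -31.7] size [28.3 25.4] ang 0.6
w2 mirror center [434.9 -19.7] size [4.  5.5] ang 0.3
w2 mirror center [472.2 -14.3] size [2.8 2.2] ang 6.1
w2 mirror center [472.8 -53.8] size [1.5 2.4] ang 0.2
w2 screws center [450.3  -9.1] size [7.2 7.4] 
[... 363 characters left out ...]
59 160]
 [136 142 138 149 150 157 157 160 163]
 [138 136 144 144 153 156 160 164 158]]
w2 block center [ 460.6 -307.1] size [57.8 25. ] ang 17.1
w2 block center [ 472.6 -293.2] size [1.3 0.9] ang 29.8
w2 emount center [ 573.1 -300.8] size [7.2 7.7] ang 44.0
w2 ecell center [ 456.6 -174.1] size [35.5 36.7] ang 17.3
w2 ecell center [ 457.2 -150.8] size [3.2 2.9] ang 0.3
w2 ecell center [ 457.3 -197.1] size [2.9 3. ] ang 44.5
[[610 534 208 218 591 611 237 197 248]
 [603 613 275 208 460 610 375 203 214]
 [560 613 479 209 270 574 509 209 207]
 [525 608 592 251 210 499 535 293 208]
 [512 577 611 392 216 311 535 465 215]
 [517 531 610 558 222 226 512 532 240]
 [511 512 595 607 312 218 383 537 387]]
```

```bash
python3 -m jog '[-0.986,0.958,0.85,0,0, -0.986,0.958,0.85,0,0, -0.986,0.958,0.85,0,0, -0.986,0.958,0.85,0,0, -0.986,0.958,0.85,0,0]' 20
python3 -m jog '[0,0,0,0,0]' ; python3 -c "
from h import *
f=grab('wrist','w3.png'); print(proj(f,[[.621,-.0415,.0235],[.621,-.0615,.026],[.621,-.0215,.026]]))"
```

```text
time_s: 4.05
tcp_pos: [0.6204, -0.0438, 0.3025]
eef_rot: [[-1.0, -0.0, -0.001], [-0.0, 1.0, -0.001], [0.001, -0.001, -1.0]]
ft_force: [-0.8, -0.5, 0.3]
opening: 0.0942
time_s: 4.18
tcp_pos: [0.6201, -0.045, 0.3037]
eef_rot: [[-1.0, 0.002, 0.001], [0.002, 1.0, -0.0], [-0.001, -0.0, -1.0]]
ft_force: [0.5, -0.3, 0.6]
opening: 0.0938
[[324.95779789 243.80349275]
 [298.12836665 244.81672482]
 [351.87539003 244.74430971]]
```

View pics/w3.png

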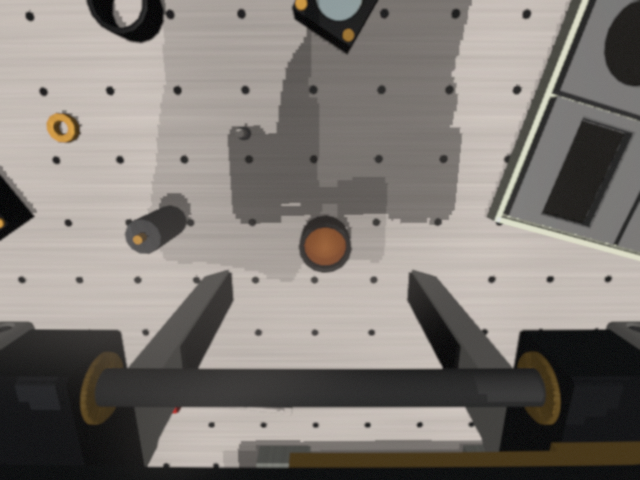

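Lens cell at (325,246), as predicted, centred between the fingers. Descending and gripping.

```bash
python3 -m jog '[0,0.02,0.3,0,0, 0,0.02,0.55,0,0, 0,0.02,0.7,0,0, 0,0.02,0.76,0,0, 0,0.02,0.76,0,0, 0,0.02,0.76,0,0]'
python3 -m jog '[0,0,0,0,120, 0,0,0,0,200, 0,0,0,0,255, 0,0,0,0,255, 0,0,0,0,255, 0,0,0,0,255]' 20
```

```text
time_s: 4.97
tcp_pos: [0.6208, -0.0416, 0.2125]
eef_rot: [[-1.0, 0.0, 0.001], [0.0, 1.0, -0.0], [-0.001, -0.0, -1.0]]
ft_force: [0.6, -0.4, 0.7]
opening: 0.0941
time_s: 5.72
tcp_pos: [0.6205, -0.0415, 0.2115]
eef_rot: [[-1.0, 0.0, -0.0], [0.0, 1.0, -0.0], [0.0, -0.0, -1.0]]
ft_force: [-0.3, 0.0, 0.5]
opening: 0.0396
```

```bash
python3 -m jog '[0,0,-0.3,0,255, 0,0,-0.7,0,255, 0,0,-0.7,0,255]' >/dev/null
python3 -m jog '[0.2,0.3,0,0,255, 0.4,0.6,0,0,255, 0.59,0.9,0,0,255, 0.59,0.9,0,0,255]' >/dev/null
python3 -m jog '[0.3,0.45,0,0,255, 0.5,0.75,0,0,255, 0.59,0.9,0,0,255, 0.59,0.9,0,0,255, 0.59,0.9,0,0,255]'
python3 -c "
from h import *
f=grab('wrist','w4.png'); print(proj(f,[[.4793,.1742,.018]]))
s=monitor.observe();print(s['tcp_pos'],s['opening'])"
```

```text
time_s: 7.22
tcp_pos: [0.4796, 0.1735, 0.2952]
eef_rot: [[-1.0, 0.002, 0.0], [0.002, 1.0, -0.001], [-0.0, -0.001, -1.0]]
ft_force: [-0.1, -0.6, -0.4]
opening: 0.0395
[[321.39323294 243.86166082]]
[0.47966467 0.17335013 0.29526788] 0.03963519599823916
```

View pics/w4.png

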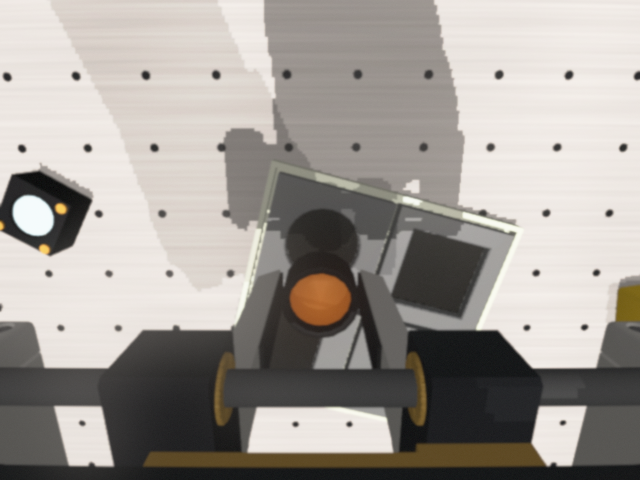

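The lens is held and lined up over the large round recess (322,243). Lowering.

```bash
python3 -m jog '[0,0.005,0.25,0,255, 0,0.005,0.45,0,255, 0,0.005,0.55,0,255, 0,0.005,0.59,0,255, 0,0.005,0.605,0,255, 0,0.005,0.61,0,255,0,0.005,0.61,0,255]'
python3 -m jog '[0,0,0.004,0,255, 0,0,0.007,0,255, 0,0,0.007,0,255]'
```

```text
time_s: 8.15
tcp_pos: [0.4791, 0.1752, 0.2227]
eef_rot: [[-1.0, 0.0, 0.001], [0.0, 1.0, 0.0], [-0.001, 0.0, -1.0]]
ft_force: [0.3, -0.4, -0.5]
opening: 0.0394
time_s: 8.52
tcp_pos: [0.479, 0.1752, 0.2214]
eef_rot: [[-1.0, 0.0, -0.0], [0.0, 1.0, -0.0], [0.0, -0.0, -1.0]]
ft_force: [-0.1, 0.8, -2.1]
opening: 0.0394
```

```bash
python3 -m jog '[0,0,0.004,0,255, 0,0,0.008,0,255, 0,0,0.008,0,255]'
python3 -c "
from workcell import monitor
s=monitor.observe();print(s['tcp_pos'],s['ft_force'],s['joint_torque'])"
```

```text
time_s: 8.9
tcp_pos: [0.4791, 0.1751, 0.2212]
eef_rot: [[-1.0, 0.001, 0.0], [0.001, 1.0, 0.0], [-0.0, 0.0, -1.0]]
ft_force: [-6.9, -2.4, 20.7]
opening: 0.0395
[0.47910675 0.17511146 0.22123714] [-6.93431281 -2.441051   20.6979258 ] [ 7.75977178e-02 -6.67683363e+01  5.14538482e+00 -2.68894190e+01
 -1.49676385e-01 -2.07110502e+00  7.77919457e-03]
```

```bash
python3 -m jog '[0,0,-0.008,0,255, 0,0,-0.008,0,200, 0,0,-0.008,0,120, 0,0,-0.008,0,100, 0,0,-0.008,0,100]'
python3 -m jog '[0,0,-0.15,0,100, 0,0,-0.4,0,100, 0,0,-0.7,0,100, 0,0,-0.7,0,0]'
python3 -c "
from h import *
f=grab('wrist','w5.png')
g=f['image'].astype(int);m=((g[...,2]-g[...,0])>35).astype(np.uint8);m[330:]=0
for k in cv2.findContours(m,0,1)[0]:
    if cv2.contourArea(k)>80:
        P=onplane(f,k.reshape(-1,2),.0335); q=cv2.minAreaRect((P[:,:2]*1000).astype(np.float32));print(q)"
```

```text
time_s: 9.52
tcp_pos: [0.479, 0.1751, 0.2214]
eef_rot: [[-1.0, 0.0, -0.0], [0.0, 1.0, -0.0], [0.0, -0.0, -1.0]]
ft_force: [-0.2, -0.1, 0.2]
opening: 0.0573
time_s: 10.02
tcp_pos: [0.4796, 0.1753, 0.3087]
eef_rot: [[-1.0, 0.0, 0.004], [0.001, 1.0, 0.002], [-0.004, 0.002, -1.0]]
ft_force: [0.4, 0.3, -0.5]
opening: 0.064
((527.7806396484375, 410.398193359375), (44.06990432739258, 32.63242721557617), 10.104100227355957)
((478.3094482421875, -22.02421760559082), (8.575644493103027, 7.732283115386963), 89.95658111572266)
((481.57275390625, 174.9540557861328), (30.468393325805664, 30.972171783447266), 45.638370513916016)
((460.5936584472656, -51.03166961669922), (8.007140159606934, 8.294878959655762), 37.367431640625)
((448.9213562011719, -4.408575534820557), (7.974642753601074, 9.041491508483887), 39.83628463745117)
```

View pics/w5.png

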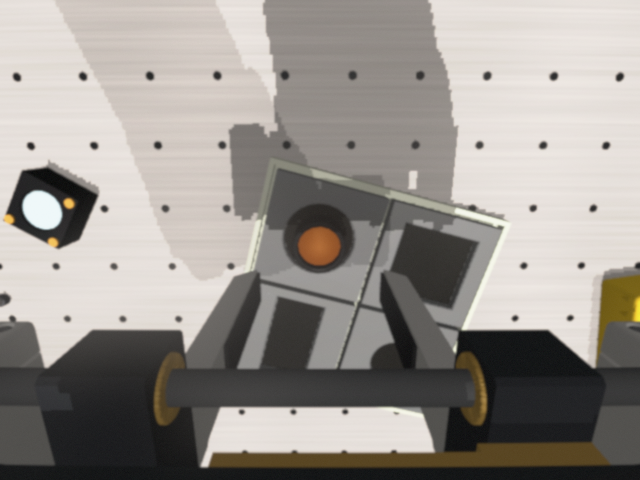

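Lens seated in the large round recess: measured centre (481.6,175.0), nest (479.3,174.2). Next is the mirror mount.

```bash
python3 -m jog '[0.1,-0.866,0,0,0, 0.1,-0.866,0,0,0, 0.1,-0.866,0,0,0]' >/dev/null
python3 -m jog '[0.0975,-0.867,0,0.2731,0, 0.0975,-0.867,0,0.2731,0, 0.0975,-0.867,0,0.2731,0, 0.0975,-0.867,0,0.2731,0,  0.0975,-0.867,0,0.2731,0]'
python3 - <<'E'
from h import *
s=monitor.observe();print(s['tcp_pos']); R=np.array(s['eef_rot']);print(np.degrees(np.arctan2(R[1,1],R[0,1])))
f=grab('wrist','w6.png')
g=f['image'].astype(int);m=((g[...,2]-g[...,0])>60).astype(np.uint8);m[330:]=0
for k in cv2.findContours(m,0,1)[0]:
    if cv2.contourArea(k)>20:
        P=onplane(f,k.reshape(-1,2),.027); print(P.mean(0).round(4),k.mean((0,1)))
E
```

```text
time_s: 11.08
tcp_pos: [0.4554, -0.0319, 0.3052]
eef_rot: [[-0.857, 0.515, -0.0], [0.515, 0.857, -0.0], [0.0, -0.0, -1.0]]
ft_force: [0.7, 1.1, 0.3]
opening: 0.094
[ 0.45535111 -0.03186681  0.30522183]
59.004929288614825
[ 0.4801 -0.0271  0.027 ] [342.5        267.41666667]
[ 0.4621 -0.0571  0.027 ] [296.41666667 267.41666667]
[0.4839 0.1777 0.027 ] [601.99166667 127.925     ]
```

View pics/w6.png

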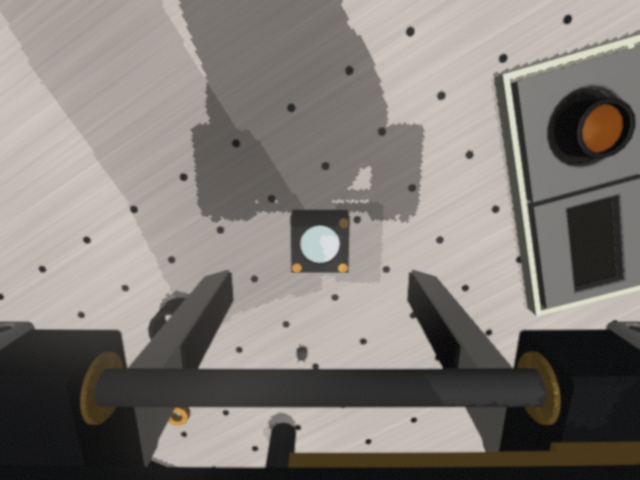

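The mirror mount at (320,241) is square to the jaws. Gripping, then carrying it to the square nest.

```bash
python3 -m jog '[0,0,0.3,0,0, 0,0,0.55,0,0, 0,0,0.7,0,0, 0,0,0.78,0,0, 0,0,0.78,0,0, 0,0,0.78,0,0]'
python3 -m jog '[0,0,0,0,120, 0,0,0,0,200, 0,0,0,0,255, 0,0,0,0,255, 0,0,0,0,255, 0,0,0,0,255]' 25
python3 -m jog '[0,0,-0.3,0,255, 0,0,-0.7,0,255, 0,0,-0.7,0,255]'
```

```text
time_s: 11.88
tcp_pos: [0.4555, -0.0327, 0.2124]
eef_rot: [[-0.855, 0.519, 0.001], [0.519, 0.855, 0.0], [-0.001, 0.001, -1.0]]
ft_force: [-0.1, -0.0, -0.1]
opening: 0.0936
time_s: 12.62
tcp_pos: [0.4553, -0.0328, 0.2118]
eef_rot: [[-0.854, 0.52, 0.0], [0.52, 0.854, -0.0], [-0.0, -0.0, -1.0]]
ft_force: [-0.5, 0.0, 0.2]
opening: 0.0436
time_s: 13.0
tcp_pos: [0.4559, -0.0328, 0.2984]
eef_rot: [[-0.854, 0.52, 0.005], [0.52, 0.854, 0.001], [-0.004, 0.003, -1.0]]
ft_force: [0.5, -0.6, -2.0]
opening: 0.0437
```

```bash
python3 -m jog '[0.15,0.4,0,0,255, 0.314,0.771,0,0,255, 0.314,0.771,0,0,255]' >/dev/null
python3 -m jog '[0.15,0.4,0,0,255, 0.314,0.771,0,0,255, 0.314,0.771,0,0,255]' >/dev/null
python3 -m jog '[0.15,0.4,0,-0.07,255, 0.314,0.771,0,-0.1414,255, 0.314,0.771,0,-0.1414,255, 0.314,0.771,0,-0.1414,255, 0.314,0.771,0,-0.1414,255]'
python3 - <<'E'
from h import *
s=monitor.observe();print(s['tcp_pos']); R=np.array(s['eef_rot']);print(np.degrees(np.arctan2(R[1,1],R[0,1])))
E
```

```text
time_s: 14.38
tcp_pos: [0.5031, 0.2616, 0.2956]
eef_rot: [[-0.965, 0.263, -0.0], [0.263, 0.965, -0.001], [0.0, -0.001, -1.0]]
ft_force: [0.3, -0.3, -1.2]
opening: 0.0439
[0.50308224 0.26161677 0.29561403]
74.74967191078923
```

```bash
python3 -m jog '[0,0.01,0.25,0,255, 0,0.01,0.45,0,255, 0,0.01,0.55,0,255, 0,0.01,0.59,0,255, 0,0.01,0.605,0,255, 0,0.01,0.612,0,255,0,0.01,0.612,0,255]'
python3 -m jog '[0,0,0.003,0,255, 0,0,0.006,0,255, 0,0,0.006,0,255]'
```

```text
time_s: 15.25
tcp_pos: [0.5033, 0.2643, 0.2228]
eef_rot: [[-0.965, 0.261, 0.001], [0.261, 0.965, 0.0], [-0.0, 0.0, -1.0]]
ft_force: [-0.3, 0.1, -1.6]
opening: 0.0437
time_s: 15.62
tcp_pos: [0.5033, 0.2643, 0.2219]
eef_rot: [[-0.965, 0.261, 0.0], [0.261, 0.965, 0.0], [-0.0, 0.0, -1.0]]
ft_force: [-1.5, 0.1, 3.9]
opening: 0.0435
```

```bash
python3 -m jog '[0,0,0,0,255, 0,0,0,0,180, 0,0,0,0,110, 0,0,0,0,95, 0,0,0,0,95]'
python3 -m jog '[0,0,-0.15,0,95, 0,0,-0.4,0,95, 0,0,-0.7,0,95, 0,0,-0.7,0,0, 0,0,-0.7,0,0]'
python3 -c "
from h import *
f=grab('wrist','w7.png')
g=f['image'].astype(int);m=((g[...,2]-g[...,0])>60).astype(np.uint8);m[330:]=0
for k in cv2.findContours(m,0,1)[0]:
    if cv2.contourArea(k)>20:
        P=onplane(f,k.reshape(-1,2),.037); print(P.mean(0).round(4),k.mean((0,1)))"
```

```text
time_s: 16.25
tcp_pos: [0.5032, 0.2643, 0.2216]
eef_rot: [[-0.965, 0.261, -0.0], [0.261, 0.965, -0.0], [-0.0, -0.0, -1.0]]
ft_force: [-0.2, 0.0, 0.4]
opening: 0.0587
time_s: 16.88
tcp_pos: [0.5031, 0.2643, 0.306]
eef_rot: [[-0.965, 0.261, 0.0], [0.261, 0.965, 0.0], [-0.0, 0.0, -1.0]]
ft_force: [-1.1, -0.1, -0.6]
opening: 0.0755
[0.5255 0.2761 0.037 ] [343.53571429 271.46428571]
[0.5165 0.2425 0.037 ] [296.14814815 271.62962963]
[0.4811 0.1777 0.037 ] [196.52727273 248.91818182]
[0.4915 0.2852 0.037 ] [344.38888889 225.        ]
[0.5519 0.4524 0.037 ] [587.96       242.69818182]
```

View pics/w7.png

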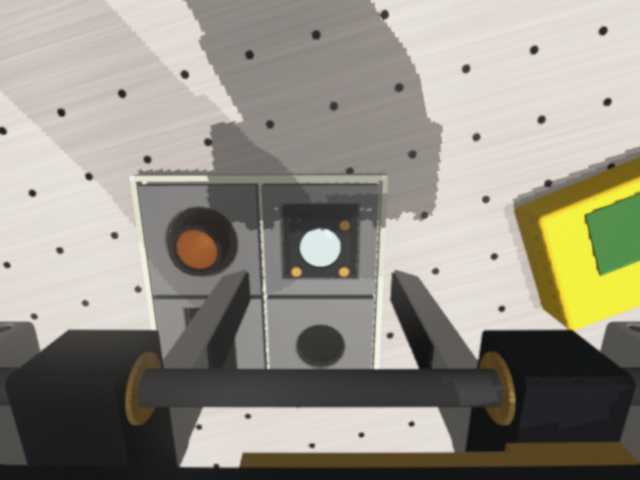

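Mirror mount seated: centre (504.0,263.9), nest (503.3,263.0), square to the recess. Next is the post.

```bash
for i in 1; do
python3 -m jog '[-0.442,-0.807,0,0,0, -0.442,-0.807,0,0,0]' >/dev/null
python3 -m jog '[-0.442,-0.807,0,0,0, -0.442,-0.807,0,0,0]' >/dev/null
python3 -m jog '[-0.442,-0.807,0,0,0, -0.442,-0.807,0,0,0]' >/dev/null
python3 -m jog '[-0.442,-0.807,0,0,0, -0.442,-0.807,0,0,0, -0.442,-0.807,0,0,0, -0.442,-0.807,0,0,0]'; done
python3 - <<'E'
from h import *
s=monitor.observe();print(s['tcp_pos']); R=np.array(s['eef_rot']);print(np.degrees(np.arctan2(R[1,1],R[0,1])))
f=grab('wrist','w8.png')
g=f['image'].astype(int);m=((g[...,2]-g[...,0])>35).astype(np.uint8);m[330:]=0
for k in cv2.findContours(m,0,1)[0]:
    if cv2.contourArea(k)>20:
        P=onplane(f,k.reshape(-1,2),.057); print(P.mean(0).round(4),k.mean((0,1)))
print(proj(f,[[.6067,-.1653,.057]]))
E
```

```text
time_s: 18.18
tcp_pos: [0.6069, -0.1645, 0.3048]
eef_rot: [[-0.965, 0.261, -0.001], [0.261, 0.965, 0.001], [0.002, 0.0, -1.0]]
ft_force: [0.4, 0.4, 0.4]
opening: 0.0942
[ 0.60688953 -0.1644691   0.30481906]
74.89596554445788
[ 0.6108 -0.2931  0.057 ] [142.77777778 308.2962963 ]
[ 0.5948 -0.2668  0.057 ] [169.60714286 278.46428571]
[ 0.6073 -0.165   0.057 ] [319.46428571 258.42857143]
[ 0.5685 -0.2826  0.057 ] [132.93333333 248.46666667]
[ 0.535  -0.2204  0.057 ] [203.83544304 174.36708861]
[[318.85412464 257.6766051 ]]
```

View pics/w8.png

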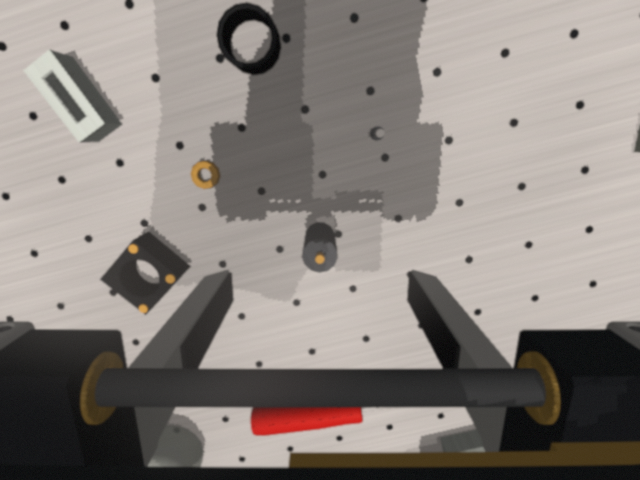

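The post stud at (319,258) is centred, and the mount at (145,270) clearly shows a hole, so it is the empty one. Gripping the post.

```bash
python3 -m jog '[0,0,0.3,0,0, 0,0,0.55,0,0, 0,0,0.67,0,0, 0,0,0.72,0,0, 0,0,0.72,0,0, 0,0,0.72,0,0]'
python3 -m jog '[0,0,0,0,120, 0,0,0,0,200, 0,0,0,0,255, 0,0,0,0,255, 0,0,0,0,255, 0,0,0,0,255, 0,0,0,0,255]' 25
python3 -m jog '[0,0,-0.2,0,255, 0,0,-0.5,0,255, 0,0,-0.7,0,255, 0,0,-0.7,0,255]'
```

```text
time_s: 18.98
tcp_pos: [0.6074, -0.1651, 0.2202]
eef_rot: [[-0.965, 0.261, 0.001], [0.261, 0.965, -0.0], [-0.001, 0.0, -1.0]]
ft_force: [0.3, -0.5, 1.3]
opening: 0.094
time_s: 19.85
tcp_pos: [0.6071, -0.165, 0.2193]
eef_rot: [[-0.965, 0.261, -0.0], [0.261, 0.965, -0.0], [0.0, -0.0, -1.0]]
ft_force: [-0.3, -0.6, 0.3]
opening: 0.0277
time_s: 20.35
tcp_pos: [0.6073, -0.1651, 0.3047]
eef_rot: [[-0.965, 0.261, 0.003], [0.261, 0.965, -0.0], [-0.003, 0.0, -1.0]]
ft_force: [0.2, -0.9, -2.5]
opening: 0.0245
```

```bash
python3 -m jog '[0.12,0.4,0,0,255, 0.25,0.804,0,0,255, 0.25,0.804,0,0,255]' >/dev/null
python3 -m jog '[0.12,0.4,0,0,255, 0.25,0.804,0,0,255, 0.25,0.804,0,0,255]' >/dev/null
python3 -m jog '[0.12,0.4,0,0,255, 0.25,0.804,0,0,255, 0.25,0.804,0,0,255]' >/dev/null
python3 -m jog '[0.12,0.4,0,0,255, 0.2,0.7,0,0,255, 0.25,0.804,0,0,255, 0.25,0.804,0,0,255, 0.25,0.804,0,0,255]'
python3 - <<'E'
from h import *
s=monitor.observe();p=s['tcp_pos'];print(p,s['opening'],s['ft_force'])
f=grab('wrist','w9.png')
g=f['image'].astype(int);m=((g[...,2]-g[...,0])>35).astype(np.uint8);m[370:]=0
for k in cv2.findContours(m,0,1)[0]:
    if cv2.contourArea(k)>20: print(k.mean((0,1)),cv2.contourArea(k))
for dz in (.0,.003,.006): print(dz,proj(f,[[p[0],p[1],p[2]-.2193+.057-dz]]))
E
```

```text
time_s: 22.1
tcp_pos: [0.5923, 0.2368, 0.3031]
eef_rot: [[-0.965, 0.263, -0.0], [0.263, 0.965, -0.001], [-0.0, -0.001, -1.0]]
ft_force: [-0.2, 0.3, -2.5]
opening: 0.0244
[0.5922589  0.23675568 0.30305206] 0.024384179486142528 [-0.16282214  0.33186368 -2.45812669]
[380.06818182 362.02272727] 129.0
[259.65853659 362.26829268] 115.5
[560.73381295 360.66906475] 714.5
[319.76595745 317.17021277] 186.5
[298.36363636 140.36363636] 103.5
[351.75757576 140.24242424] 111.5
[187.40875912 116.7810219 ] 1790.5
[352.94444444  83.08333333] 127.0
[599.02164502 124.34848485] 12214.0
0.0 [[320.6165088  320.82357902]]
0.003 [[320.61461154 317.4794307 ]]
0.006 [[320.61277945 314.25315919]]
```

View pics/w9.png

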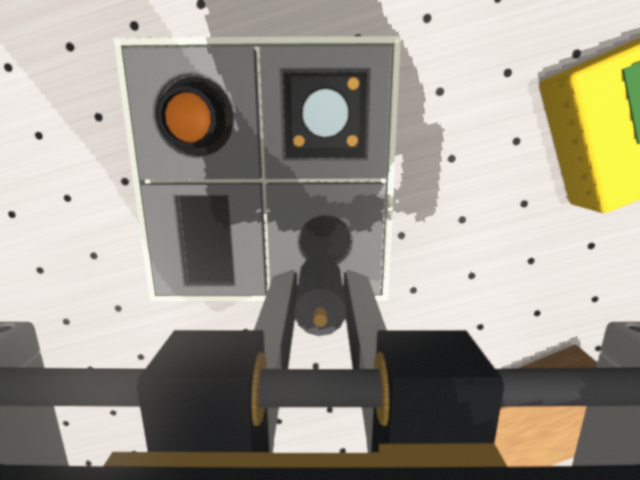

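The post is over the small round recess at (325,241). The stud at (320,317) is about 3 mm lower than expected, so I will feel for the floor in small steps.

```bash
python3 -m jog '[0,0,0.2,0,255, 0,0,0.4,0,255, 0,0,0.5,0,255, 0,0,0.55,0,255, 0,0,0.55,0,255]'
python3 -m jog '[0,0,0.015,0,255, 0,0,0.03,0,255, 0,0,0.03,0,255]'
python3 -m jog '[0,0,0.008,0,255, 0,0,0.013,0,255, 0,0,0.013,0,255]'
```

```text
time_s: 22.78
tcp_pos: [0.592, 0.2386, 0.2375]
eef_rot: [[-0.965, 0.261, 0.0], [0.261, 0.965, -0.0], [-0.0, -0.0, -1.0]]
ft_force: [-0.8, 0.4, -2.0]
opening: 0.0245
time_s: 23.15
tcp_pos: [0.5918, 0.2388, 0.2337]
eef_rot: [[-0.965, 0.261, 0.0], [0.261, 0.965, -0.0], [-0.0, -0.0, -1.0]]
ft_force: [-0.2, 0.2, -1.7]
opening: 0.0244
time_s: 23.52
tcp_pos: [0.592, 0.2388, 0.2327]
eef_rot: [[-0.965, 0.261, 0.0], [0.261, 0.965, 0.0], [-0.0, 0.0, -1.0]]
ft_force: [-2.2, -0.4, 6.8]
opening: 0.0245
```

Contact at 0.2325, which matches the 3 mm offset. Releasing, then to the block.

```bash
python3 -m jog '[0,0,-0.002,0,255, 0,0,-0.002,0,210, 0,0,-0.002,0,160, 0,0,-0.002,0,130, 0,0,-0.002,0,130]'
python3 -m jog '[0,0,-0.15,0,130, 0,0,-0.4,0,130, 0,0,-0.8,0,130, 0,0,-0.8,0,0, 0,0,-0.8,0,0]'
python3 - <<'E'
from h import *
s=monitor.observe();p=s['tcp_pos'];print(p,s['opening'],s['ft_force'])
f=grab('wrist','w10.png')
g=f['image'].astype(int);m=((g[...,2]-g[...,0])>35).astype(np.uint8);m[340:]=0
for k in cv2.findContours(m,0,1)[0]:
    if 20<cv2.contourArea(k)<3000: print(k.mean((0,1)),cv2.contourArea(k),onplane(f,k.reshape(-1,2),.067).mean(0))
print(proj(f,[[.5921,.239,.067]]))
E
```

```text
time_s: 24.15
tcp_pos: [0.5918, 0.2389, 0.2323]
eef_rot: [[-0.965, 0.261, -0.0], [0.261, 0.965, -0.0], [0.0, -0.0, -1.0]]
ft_force: [-0.1, 0.4, -0.4]
opening: 0.0457
time_s: 24.78
tcp_pos: [0.5917, 0.2388, 0.3288]
eef_rot: [[-0.965, 0.261, 0.0], [0.261, 0.965, 0.0], [-0.0, 0.0, -1.0]]
ft_force: [-0.3, -0.5, -1.0]
opening: 0.0625
[0.5916594  0.23883572 0.32877166] 0.06245314797217565 [-0.28112151 -0.46394644 -0.96889458]
[319.62962963 252.7037037 ] 72.5 [0.59315361 0.23813668 0.067     ]
[345.96666667 141.4       ] 88.0 [0.52448413 0.27432003 0.067     ]
[297.86666667 141.43333333] 88.0 [0.51640209 0.24427569 0.067     ]
[197.23577236 119.69105691] 1488.5 [0.48672381 0.18594947 0.067     ]
[346.6969697   90.15151515] 104.5 [0.49446505 0.28229047 0.067     ]
[[320.42592689 251.03034043]]
```

View pics/w10.png

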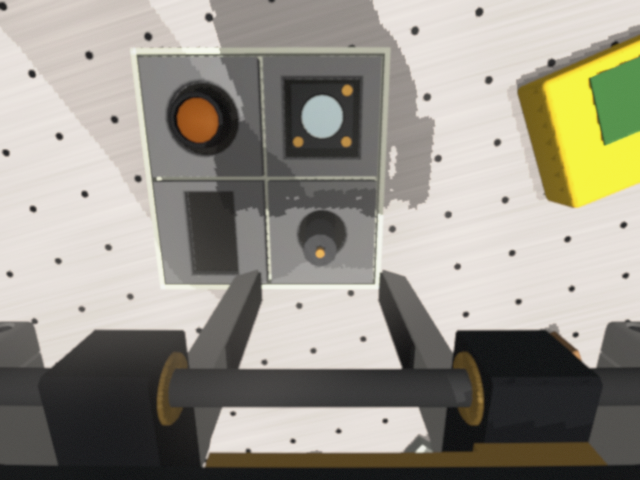

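Post upright at (593.2,238.1), nest (592.1,239.0). On to the block.

```bash
python3 -m jog '[-0.027,-0.935,0,0,0, -0.027,-0.935,0,0,0]' >/dev/null
python3 -m jog '[-0.027,-0.935,0,0,0, -0.027,-0.935,0,0,0]' >/dev/null
python3 -m jog '[-0.027,-0.935,0,0,0, -0.027,-0.935,0,0,0]' >/dev/null
python3 -m jog '[-0.027,-0.935,0,0,0, -0.027,-0.935,0,0,0]' >/dev/null
python3 -m jog '[-0.027,-0.935,0.2,-0.281,0, -0.027,-0.935,0.2,-0.281,0, -0.027,-0.935,0.2,-0.281,0, -0.027,-0.935,0.2,-0.281,0, -0.027,-0.935,0.2,-0.281,0, -0.027,-0.935,0.2,-0.281,0]'
python3 - <<'E'
from h import *
s=monitor.observe();print(s['tcp_pos']); R=np.array(s['eef_rot']);print(np.degrees(np.arctan2(R[1,1],R[0,1])))
f=grab('wrist','w11.png'); g=f['image'].astype(int).sum(2)
m=(g>480).astype(np.uint8); c=proj(f,[[.4606,-.3071,.024]])[0]; print(c)
n,l,st,ct=cv2.connectedComponentsWithStats(m)
for k in range(1,n):
    if st[k,4]>150: print(st[k],ct[k])
E
```

```text
time_s: 26.58
tcp_pos: [0.4612, -0.3067, 0.304]
eef_rot: [[-0.956, -0.293, -0.001], [-0.293, 0.956, 0.0], [0.001, 0.0, -1.0]]
ft_force: [-0.0, -0.2, 0.5]
opening: 0.0941
[ 0.46119068 -0.3067333   0.30402757]
107.02810493098977
[319.68887446 242.6039772 ]
[     0      0    640    368 145614] [284.43643468 182.29568585]
[465 270  24  19 300] [477.6        279.27333333]
[  149   408   335    59 15034] [307.68371691 433.93408275]
```

View pics/w11.png

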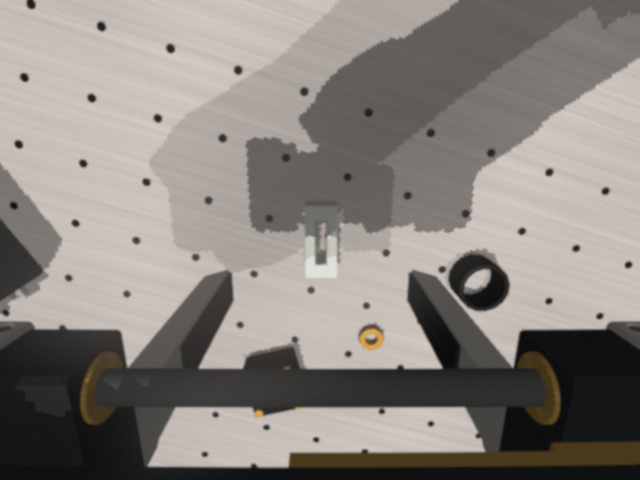

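Block at (321,241), square to the jaws. Gripping, with enough rows for the fingers to close fully before lifting.

```bash
python3 -m jog '[0,0,0.3,0,0, 0,0,0.55,0,0, 0,0,0.7,0,0, 0,0,0.775,0,60, 0,0,0.775,0,100, 0,0,0.775,0,130]'
python3 -m jog '[0,0,0,0,200, 0,0,0,0,255, 0,0,0,0,255, 0,0,0,0,255, 0,0,0,0,255, 0,0,0,0,255]' 20
python3 -m jog '[0,0,-0.2,0,255, 0,0,-0.5,0,255, 0,0,-0.7,0,255, 0,0,-0.7,0,255]'
```

```text
time_s: 27.38
tcp_pos: [0.4615, -0.3072, 0.2122]
eef_rot: [[-0.956, -0.294, 0.001], [-0.294, 0.956, -0.001], [-0.001, -0.001, -1.0]]
ft_force: [-0.4, 0.2, -1.0]
opening: 0.0677
time_s: 28.12
tcp_pos: [0.4612, -0.307, 0.2114]
eef_rot: [[-0.956, -0.294, 0.0], [-0.294, 0.956, -0.0], [-0.0, -0.0, -1.0]]
ft_force: [-0.4, 0.4, 1.3]
opening: 0.0237
time_s: 28.62
tcp_pos: [0.4615, -0.3072, 0.2968]
eef_rot: [[-0.956, -0.294, 0.003], [-0.294, 0.956, -0.001], [-0.002, -0.002, -1.0]]
ft_force: [0.4, -1.0, -1.1]
opening: 0.0237
```

```bash
python3 -m jog '[-0.2,0.35,0,0,255, -0.493,0.845,0,0,255, -0.493,0.845,0,0,255]' >/dev/null
python3 -m jog '[-0.2,0.35,0,0,255, -0.493,0.845,0,0,255, -0.493,0.845,0,0,255]' >/dev/null
python3 -m jog '[-0.2,0.35,0,0,255, -0.493,0.845,0,0,255, -0.493,0.845,0,0,255]' >/dev/null
python3 -m jog '[-0.2,0.35,0,0.07,255, -0.4,0.7,0,0.15,255, -0.493,0.845,0,0.23,255, -0.493,0.845,0,0.281,255, -0.493,0.845,0,0.281,255, -0.493,0.845,0,0.281,255]'
python3 - <<'E'
from h import *
s=monitor.observe();print(s['tcp_pos']); R=np.array(s['eef_rot']);print(np.degrees(np.arctan2(R[1,1],R[0,1])))
f=grab('wrist','w12.png')
E
```

```text
time_s: 30.5
tcp_pos: [0.5683, 0.1491, 0.2951]
eef_rot: [[-0.966, 0.26, -0.0], [0.26, 0.966, -0.001], [0.0, -0.001, -1.0]]
ft_force: [0.4, -0.4, -0.3]
opening: 0.0236
[0.56833654 0.14907183 0.29509789]
74.95073104342872
```

View pics/w12.png

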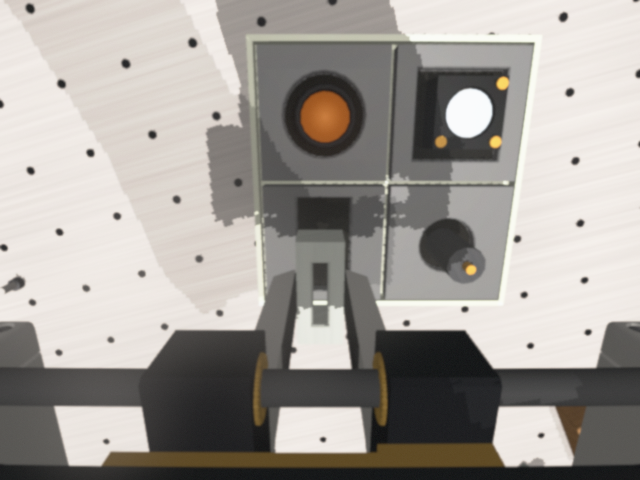

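Block lined up with the oblong recess (323,215). Lowering.

```bash
python3 -m jog '[0,0,0.25,0,255, 0,0,0.42,0,255, 0,0,0.53,0,255, 0,0,0.58,0,255, 0,0,0.6,0,255, 0,0,0.6,0,255]'
python3 -m jog '[0,0,0.005,0,255, 0,0,0.01,0,255, 0,0,0.01,0,255]'
python3 -m jog '[0,0,0.003,0,255, 0,0,0.006,0,255, 0,0,0.006,0,255]'
```

```text
time_s: 31.3
tcp_pos: [0.5684, 0.1503, 0.2237]
eef_rot: [[-0.965, 0.261, 0.0], [0.261, 0.965, 0.0], [-0.0, 0.0, -1.0]]
ft_force: [-0.5, -0.8, -1.2]
opening: 0.0239
time_s: 31.68
tcp_pos: [0.5682, 0.1503, 0.2223]
eef_rot: [[-0.965, 0.261, 0.0], [0.261, 0.965, -0.0], [-0.0, 0.0, -1.0]]
ft_force: [0.0, 0.2, -0.4]
opening: 0.0239
time_s: 32.05
tcp_pos: [0.5682, 0.1502, 0.2214]
eef_rot: [[-0.965, 0.261, 0.0], [0.261, 0.965, -0.0], [-0.0, -0.0, -1.0]]
ft_force: [0.3, -0.1, -0.4]
opening: 0.0237
```

```bash
python3 -m jog '[0,0,0.003,0,255, 0,0,0.005,0,255, 0,0,0.005,0,255]'
```

```text
time_s: 32.42
tcp_pos: [0.5683, 0.1502, 0.2214]
eef_rot: [[-0.965, 0.261, 0.0], [0.261, 0.965, 0.0], [0.0, 0.0, -1.0]]
ft_force: [-3.6, -0.5, 11.5]
opening: 0.0238
```

```bash
python3 -m jog '[0,0,-0.004,0,255, 0,0,-0.004,0,210, 0,0,-0.004,0,170, 0,0,-0.004,0,145, 0,0,-0.004,0,145]'
python3 -m jog '[0,0,-0.15,0,145, 0,0,-0.4,0,145, 0,0,-0.8,0,145, 0,0,-1,0,0, 0,0,-1,0,0]' 
python3 -m jog '[0.3,0,-0.5,0,0, 0.5,0,-0.7,0,0, 0.5,0,-0.7,0,0, 0.5,0,-0.7,0,0]'
python3 - <<'E'
from h import *
s=monitor.observe();print(s['tcp_pos'],s['time_s'],s['opening'])
grab('wrist','w13.png'); grab('scene','s2.png')
im=cv2.imread('pics/s2.png')[150:370,80:560]; cv2.imwrite('pics/s2c.png',cv2.resize(im,(792,363),interpolation=cv2.INTER_CUBIC))
E
```

```text
time_s: 33.05
tcp_pos: [0.5682, 0.1502, 0.2212]
eef_rot: [[-0.965, 0.261, -0.0], [0.261, 0.965, -0.0], [0.0, -0.0, -1.0]]
ft_force: [0.5, 0.4, -0.5]
opening: 0.0403
time_s: 33.67
tcp_pos: [0.5686, 0.1502, 0.3442]
eef_rot: [[-0.965, 0.261, 0.004], [0.261, 0.965, 0.002], [-0.003, 0.003, -1.0]]
ft_force: [0.2, -0.6, -0.0]
opening: 0.0571
time_s: 34.17
tcp_pos: [0.5103, 0.1658, 0.4248]
eef_rot: [[-0.965, 0.261, -0.001], [0.261, 0.965, -0.0], [0.0, -0.0, -1.0]]
ft_force: [0.2, 0.1, -1.4]
opening: 0.0933
[0.51027873 0.16579675 0.42475302] 34.175 0.09330773870885385
```

View pics/w13.png

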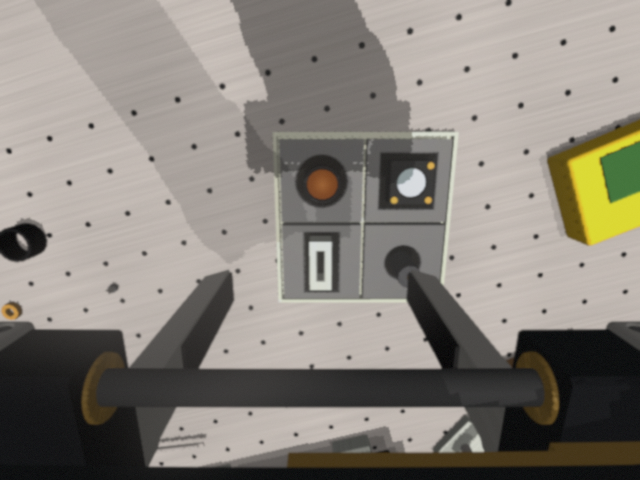

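View pics/s2c.png

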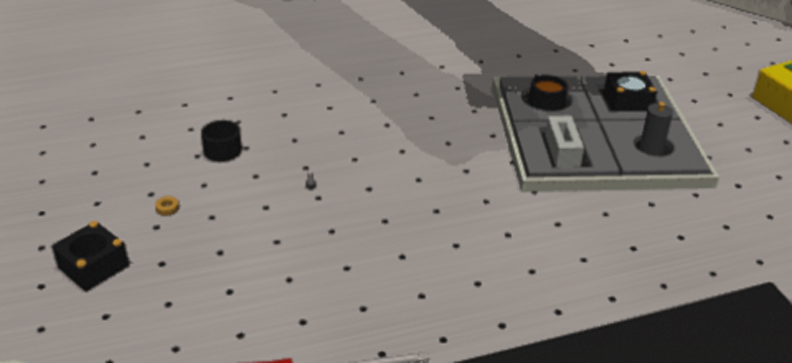

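All four parts sit upright in their matching recesses. In w13 the lens is at (321,182), the mirror at (411,182), the block at (320,262) and the post at (404,262). The two empty look-alikes stand where they were and the arm is clear, so I am handing in.

```bash
python3 -c "
from h import *
print(robot.close_job())"
```

```text
the job is handed in; nothing more can be done
None
```

The optics kit is packed, and I handed the job in at about 34 s. In the order asked, the lens cell, mirror mount, post and block each went into its matching recess, lowered until the force reading showed it had reached the floor.

**Last checks:**
- **Final views:** The wrist and scene pictures show all four parts upright in the right nests. The empty tube and the empty mount were never touched and stand where they were, and the gripper was open and well clear.
- **Placement:** After release I measured the lens cell within about 2.5 mm of its nest centre, the mirror mount within about 1.2 mm and the post within about 1.5 mm. I checked the block only by eye and from the tool position, which was within 0.2 mm of the nest centre.

**What did not go exactly to plan:**
- **Post grip:** The post sat about 3 mm lower in the fingers than planned, probably because the lift began before they had fully closed. I lowered it in small steps and contact came 3 mm early, matching the offset.
- **Lens contact:** The first contact reading was about 21 N at the wrist, firmer than the 5 to 12 N of the other three but well under the limits. I backed off before releasing it.

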